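# Shut the marked line in the stopcock box

## Robot

A 6-joint arm with a two-finger parallel gripper is mounted at the origin on a cart in front of the work surface, level with it; the furniture and walls round the work are solid. World frame = base frame: x ahead of the robot, y to its left, z up, the work surface at z = 0. Lengths are in mm, angles in rad, forces in N, time in s.
With the tool pointing down it reaches from about 275 to 825 mm from the base axis. Payload 5.2 kg.
Tool frame: the origin (TCP) lies midway between the tips of the shut fingers; the grasp point (between the pads) lies 19 mm behind it; z points along the fingers, y is the line along which they close (so a half turn about z gives the same grasp; the last joint's range is limited). The gripper opens to 93 mm and grips with 3 to 60 N. Pads are 15 mm wide; open, the fingers measure 128 mm over their backs; the gripper's body (75 mm by 188 mm) begins 65 mm behind the grasp point.
Start: joints at [-1.431, 0.259, 1.535, -0, 1.348, -0.203], TCP at [184.89, -517.997, 218.653] pointing down, gripper open.
Joint ranges: [-3.14, 3.14], [-0.91, 2.08], [0.19, 2.58], [-1.22, 4.36], [0.22, 2.71], [-3.12, 3.12]. Speed limits (rad/s): [2.57, 2.57, 3.14, 3.14, 3.14, 3.14].

## Interface

Orientations are given as a unit quaternion [w, x, y, z].
In Python, from plant import robot gives the robot as it stands.
- The arm moves only by the tool servo_tool, never from a script. Its argument "deltas" is a list of rows, each an object with "delta_rot": the turn, a rotation vector about the tool's x, y, z in rad, a list of three; "offset": the shift along the tool's x, y, z in cm, a list of three; "fingers": the gripper's target within -1 to 1 (fully open at 1, half-way at 0, shut at -1). A call has 1 to 12 rows; each row shifts and turns the commanded pose from where the row before left it, along the tool's axes as they then stand; what a row does not reach is not made up. A row lasts 1/10 s, in which the tool goes at most 50 mm and 8.59 degrees, less where a joint would pass 70% of its speed; a pose out of reach is approached as far as the arm can. A call with a gripper value outside its range is refused whole. The fingers move at their own pace and stop on an object; "grip_force" is the grip in N (left out, the last holds). Time passes only in rows, so rows that do not move let the fingers close. It gives the time, the measured TCP pose, the force, the opening and the grip force at its end, in the units of the state.
- robot.get_obs(): the state, without advancing time (a new reading comes with each control period).
- robot.read_camera(name): name is "side" or "top" or "wrist"; returns (picture, depth): 384x512x3 uint8, red, green, blue; 384x512 float32, mm along the optical axis (not along the pixel's ray), 0 where there is no reading.
- robot.camera_params(name): a dict with "fovy" (degrees; the focal length in pixels is half the picture's height over the tangent of half this angle, whatever the lens; pixels are square), "cx", "cy" (the principal point, pixels), "R" (3x3) and "t" (3): a world point X has camera coordinates R X + t. Camera axes: x right, y down, z forward; pixel columns grow to the right and rows downward; lengths in mm; the calibration is good to about 2 mm. A picture is of the moment at which its call begins: read the wrist's pose just before it. camera_params takes no time and is no camera call; for the wrist camera it gives the pose at the moment of the call.
- robot.hand_in(): hands the job in; it is judged then, once.
The state is a dict: "t": time; "qpos": joint angles; "qd": joint speeds; "joint_efforts": joint torques, N m; "ee_pos": TCP position; "orientation": TCP orientation; "force": force on the tool from outside, world axes, zero at the start; "moment": the same for the moment, N m; "gripper_width": opening from 0.0 (shut) to 1.0 (fully open); "grasp_force": force on a finger pad.
Only numpy, scipy, OpenCV 4.12 (cv2) and the standard library are available. Lean on these libraries where they do the work, as an engineer would, in place of code of your own. Each camera call takes 0.05 s, during which the arm holds its last target. There are 200 camera calls.

## Task

Push the sliding cover of the bench valve box all the way back over its deck to bare the two stopcocks, then push the lever of the marked stopcock, the one with a large round disc on its hub, clockwise until it is fully shut. Only push with the fingertips: do not grip the lever, leave the other stopcock as it is, and leave the small things beside the box undisturbed.

Things in the scene. Friction and masses are not known exactly. Their poses are not given: they have to be found in the camera images.
- valve_box: White metal valve box fixed to the bench, 316 mm (own x) by 290 mm (own y). Origin on the bench under the centre of its well; own x points away from the robot, from the well to the deck, own y left, z up. Guide rails along both sides (own y beyond +-127 mm), tops 89 mm above the bench. Two hose barbs stick out 30 mm from the near face, tops 31 mm above the bench.
- well (a point): Centre of the well's mouth, at rim height, 61 mm above the bench, over the box's origin. The well is open on top, 140 mm (own x) by 270 mm (own y) inside, floor 10 mm above the bench, walls 8 to 10 mm thick. At the start the cover hides it and both stopcocks in it.
- deck (a point): Centre of the solid deck behind the well, 61 mm above the bench, own x from 78 to 238 mm: the cover is pushed onto it.
- cover (a joint): Grey flat cover, 156 (own x) x 256 (own y) x 22 mm, underside 62 mm and top 84 mm above the bench, held between the rails so that it only slides. Metres along the box's +x: 0 closed over the well, 0.15 fully back at its stop over the deck. Starts between 0 and 0.02, resists with about 2 N (more when pushed fast), stays where left.
- cover_near_face (a point): Centre of the cover's near upright face (towards the robot, 22 mm high, 256 mm wide), 73 mm above the bench; moves with the cover. Push here with a fingertip kept just above the 61 mm rim.
- marked_valve: Fixed base of the marked stopcock, in the well. Its black lever carries a round disc of 44 mm diameter on the hub. It stands either at the left or at the right place of the well (30 mm behind the well's centre, 60 mm to the left or right of it). Its axes are parallel to the box's; origin on the well floor under the pivot.
- marked_valve_lever (a joint): Angle of the marked lever in rad, clockwise seen from above: 0 open, lever pointing to the box's -x (towards the robot); 1.571 shut, at its stop, lever pointing to the box's +y (left). Starts between 0 and 0.35. Stiff friction of 0.07 N m (about 1.5 N at 48 mm from the pivot), stays where it is left.
- marked_valve_pivot (a point): Pivot axis of the marked stopcock at mid height of its lever, 43 mm above the bench.
- marked_valve_tip (a point): Free end of the marked lever, 65 mm from the pivot, 43 mm above the bench. The lever is a 12 mm thick bar, from 35 to 51 mm above the bench; the disc on the hub (radius 22 mm) is on top, from 53 to 57 mm above the bench.
- plain_valve: Fixed base of the other stopcock, the same but with a small bare hub of 22 mm diameter and no disc, in the other place of the well. Its lever has the same size and sweep (joint plain_valve_lever, same sense) and starts between 0 and 0.35 rad. Leave it.
- plain_valve_lever (a joint): Angle of the plain lever in rad, same sense as the marked one.
- plain_valve_tip (a point): Free end of the plain lever, 65 mm from its pivot, 43 mm above the bench.
- oil_bottle: Small loose amber bottle with black cap, 31 mm diameter, 62 mm high, standing to the left of the box. Origin under its centre.
- dropper: Small loose white dropper bottle, 27 mm diameter, 66 mm high, standing to the right of the box. Origin under its centre.
- petri: Loose closed petri dish, 61 mm diameter, 15 mm high, lying to the right of the box. Origin under its centre.

How it is judged (in metres and radians):
On the way, in this order (a step that is already met when the one before it is completed fails the run):
1. the cover is pushed all the way back (value of joint cover above 0.143 m), for 0.2 s.
2. the marked lever is pushed shut (value of joint marked_valve_lever above 1.45 rad), for 0.2 s.
At the end, for the whole second after the job is handed in: The cover is back to within 10 mm of its stop, the marked lever is shut to within 0.12 rad of its stop, the plain lever's tip is within 10 mm of where it began, and the three loose things are within 15 mm of where they stood (value of joint cover above 0.14 m and value of joint marked_valve_lever above 1.45 rad and distance of plain_valve_tip from where it was at the start of the episode below 0.01 m and distance of each of oil_bottle, dropper, petri from where it was at the start of the episode below 0.015 m); the robot touches nothing.
It fails at once if the plain stopcock's lever is moved by more than 10 mm at its tip (distance of plain_valve_tip from where it was at the start of the episode above 0.01 m).
It fails at once if the marked lever is gripped: both its faces are pressed by the fingers at once (contact force between each of marked_lever_right_face, marked_lever_left_face and the fingers above 0.5 N).
It fails at once if a loose thing beside the box is moved by more than 15 mm or lifted (distance of any of oil_bottle, dropper, petri from where it was at the start of the episode above 0.015 m).
It fails at once if a loose thing is tipped (angle between any of oil_bottle, dropper's own z axis and vertical above 0.4 rad).
It also fails if it takes over 54 s, if anything falls off the work surface, if the arm or the gripper's body presses on something with over 40 N, if the wrist force passes 120 N, or if a joint passes its speed limit or range.

## Working session

There is one attempt and no reset: what is moved stays moved. The work goes in short steps, Python scripts to look and compute and a tool call to move; the robot and the scene stay as the last step left them, time stands still between calls to the robot, and variables do not carry over. Pictures are saved under pics/ and viewed, at most 10 in all, crops included, and the job is handed in when it is done.

Besides the shell and the picture viewer there is one more tool, called as name([rows], argument=value, ...), one row to a line, values as JSON. servo_tool: Moves the arm, as the interface text tells. Its arguments: {"type":"object","properties":{"deltas":{"type":"array"},"grip_force":{"type":"number"}},"required":["deltas"]}

```bash
mkdir -p pics; cat > h.py <<'E'
import numpy as np, cv2
from plant import robot
def cam(n):
    p=robot.camera_params(n); im,d=robot.read_camera(n); return p,im,d
def world(p,d):
    h,w=d.shape; f=h/2/np.tan(np.radians(p['fovy'])/2)
    v,u=np.mgrid[:h,:w]
    c=np.stack([(u-p['cx'])/f*d,(v-p['cy'])/f*d,d],-1)
    return (c-np.array(p['t']))@np.array(p['R'])
def ray(p,u,v,z,h=384):
    f=h/2/np.tan(np.radians(p['fovy'])/2); R=np.array(p['R']); t=np.array(p['t'])
    o=-R.T@t; r=R.T@np.array([(u-p['cx'])/f,(v-p['cy'])/f,1]); return o+r*(z-o[2])/r[2]
E
python3 - <<'E'
from h import *
o=robot.get_obs(); print({k:np.round(v,3).tolist() for k,v in o.items()})
ims=[]
for n in('top','side'):
    p,im,d=cam(n); np.savez(n+'.npz',im=im,d=d,**{k:np.array(p[k]) for k in p}); ims.append(im)
    print(n,p['fovy'],p['cx'],p['cy'],-np.array(p['R']).T@p['t'],np.round(p['R'],2).tolist())
    cv2.imwrite(f'pics/{n}0.png',im[:,:,::-1])
E
```

```text
{'t': 0.0, 'qpos': [-1.431, 0.259, 1.536, -0.0, 1.348, -0.203], 'qd': [-0.0, -0.0, -0.0, -0.0, -0.001, 0.001], 'joint_efforts': [0.001, -43.73, -28.4, 0.072, 0.041, -0.0], 'ee_pos': [184.795, -517.449, 217.829], 'orientation': [-0.001, 0.985, 0.171, 0.0], 'force': [0.241, 0.203, -0.058], 'moment': [0.01, -0.008, 0.018], 'grasp_force': 0.0, 'gripper_width': 0.999}
top 45.52319752284815 253.4766563533695 193.20788129377624 [ 491.4015476    73.92198971 1041.19283741] [[0.02, -1.0, -0.01], [-0.99, -0.01, -0.11], [0.11, 0.01, -0.99]]
side 44.245500484884325 254.23439829818213 191.10318182187763 [121.9953667  872.60482997 835.30639756] [[-0.85, -0.52, 0.01], [-0.33, 0.53, -0.78], [0.4, -0.67, -0.63]]
```

View pics/top0.png

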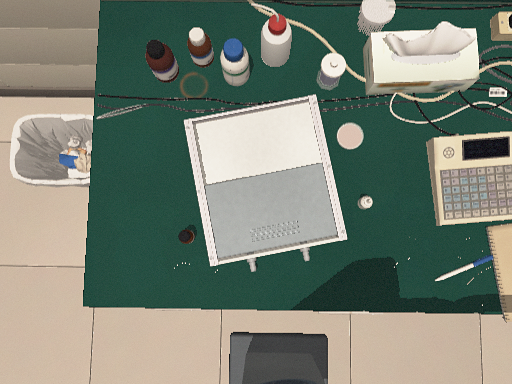

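View pics/side0.png

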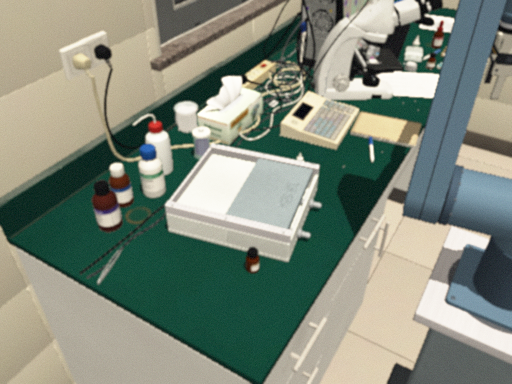

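The top view shows the box (outer corners about (185,120), (318,96), (346,238), (212,265)) with the grey cover at its near end. The amber bottle is at (187,237), the dropper at (365,202) and the petri dish at (350,136). Both levers are hidden.

```bash
python3 - <<'E'
from h import *
q=np.load('top.npz'); p={k:q[k] for k in('R','t')}; p.update({k:float(q[k]) for k in('fovy','cx','cy')})
W=world(p,q['d']); im=q['im']; z=W[...,2]
v,u=np.mgrid[:384,:512]; roi=(u>170)&(u<355)&(v>85)&(v<275)
print('bench z',np.median(z[280:300,120:200]),'cover z',np.median(z[185:215,240:300]),'deck z',np.median(z[130:150,230:290]))
for lo in(75,86,):
    m=roi&(z>lo)&(z<100); n,l,s,c=cv2.connectedComponentsWithStats(m.astype(np.uint8)); print(s[1:][s[1:,4]>50].tolist())
    r=cv2.minAreaRect(W[m][:,:2].astype(np.float32)); print(lo,r,cv2.boxPoints(r).round(1).tolist())
m=(roi&(z>50)&(z<100)).astype(np.uint8); m=cv2.morphologyEx(m,cv2.MORPH_OPEN,np.ones((3,3)))>0
r=cv2.minAreaRect(W[m][:,:2].astype(np.float32)); print(50,r,cv2.boxPoints(r).round(1).tolist())
# image-corner cast at z=89
for c in((185,120),(318,96),(346,238),(212,265)): print(ray(p,*c,80).round(1))
(cx,cy),(a,b),ang=r
th=np.radians(ang); th=(th+np.pi/4)%(np.pi/2)-np.pi/4; print('yaw',np.degrees(th))
ex=np.array([np.cos(th),np.sin(th)]); ey=np.array([-ex[1],ex[0]]); o=np.array([cx,cy])-80*ex; print('origin',o)
X=(W[...,:2]-o)@ex; Y=(W[...,:2]-o)@ey
g=roi&(abs(Y)<115)&(z>55)
for a in range(-90,100,4):
    k=g&(X>=a)&(X<a+4)
    if k.any(): print(a,k.sum(),np.median(z[k]).round(1),np.median(im[k],0).tolist())
for nm,(cu,cv_),zz in(('oil',(187,237),62),('drop',(365,202),66),('petri',(350,136),15)):
    P=ray(p,cu,cv_,zz); k=(np.hypot(W[...,0]-P[0],W[...,1]-P[1])<45)&(z>8)&((abs(Y)>150))
    C=W[k]; print(nm,P.round(1),np.median(C,0).round(1),'own',((C[:,:2].mean(0)-o)@ex).round(),((C[:,:2].mean(0)-o)@ey).round(),C[:,2].max())
E
```

```text
bench z 0.6787776226375 cover z 84.51110847405012 deck z 61.400509837384845
[[184, 95, 164, 172, 11980]]
75 ((632.3466186523438, 66.30564880371094), (316.59246826171875, 290.5368957519531), 12.039750099182129) [[447.20001220703125, 175.39999389648438], [507.79998779296875, -108.80000305175781], [817.5, -42.70000076293945], [756.9000244140625, 241.39999389648438]]
[[308, 95, 40, 146, 1248], [184, 119, 35, 148, 1255]]
86 ((631.9080200195312, 66.36376953125), (315.5653991699219, 290.14617919921875), 11.998915672302246) [[447.3999938964844, 175.5], [507.70001220703125, -108.30000305175781], [816.4000244140625, -42.70000076293945], [756.0999755859375, 241.10000610351562]]
50 ((626.3585205078125, 93.70114135742188), (316.6766662597656, 346.5343017578125), 12.104231834411621) [[435.20001220703125, 229.89999389648438], [507.8999938964844, -108.9000015258789], [817.5, -42.5], [744.7999877929688, 296.29998779296875]]
[758.1 238.   80. ]
[815.  -48.5  80. ]
[ 510.2 -106.9   80. ]
[449.8 171.4  80. ]
yaw 12.104231834411623
origin [548.13710037  76.92587889]
-82 11 58.8 [104.0, 122.0, 108.0]
-78 
[... 1089 characters left out ...]
0, 170.0]
50 193 84.8 [171.0, 173.0, 169.0]
54 207 84.4 [171.0, 173.0, 169.0]
58 204 84.7 [171.0, 172.0, 168.0]
62 205 84.7 [171.0, 172.0, 168.0]
66 204 84.6 [171.0, 172.0, 168.0]
70 210 84.6 [170.0, 172.0, 168.0]
74 195 84.7 [170.0, 172.0, 168.0]
78 205 84.7 [170.0, 171.0, 168.0]
82 205 84.6 [170.0, 172.0, 168.0]
86 194 84.2 [169.0, 171.0, 167.0]
90 54 83.1 [142.0, 143.0, 139.0]
94 191 61.7 [233.0, 225.0, 213.0]
98 199 61.5 [240.0, 235.0, 226.0]
oil [507.1 228.2  62. ] [507.4 232.4  59.9] own -7.0 161.0 67.04730541716307
drop [ 587.6 -150.5   66. ] [ 589.  -155.3   40.5] own -8.0 -236.0 70.04930857377272
petri [ 743.5 -129.8   15. ] [ 743.8 -129.3   15.3] own 148.0 -242.0 21.741985157364386
```

servo_tool([
  {"delta_rot": [0, 0, 0.134], "offset": [0, 0, 0], "fingers": -1},
  {"delta_rot": [0, 0, 0], "offset": [2.4, -3, 0], "fingers": -1},
  {"delta_rot": [0, 0, 0], "offset": [2.4, -3, 0], "fingers": -1},
  {"delta_rot": [0, 0, 0], "offset": [2.4, -3, 0], "fingers": -1},
  {"delta_rot": [0, 0, 0], "offset": [2.4, -3, 0], "fingers": -1},
  {"delta_rot": [0, 0, 0], "offset": [2.4, -3, 0], "fingers": -1},
  {"delta_rot": [0, 0, 0], "offset": [2.4, -3, 0], "fingers": -1},
  {"delta_rot": [0, 0, 0], "offset": [2.4, -3, 0], "fingers": -1},
  {"delta_rot": [0, 0, 0], "offset": [2.4, -3, 0], "fingers": -1},
  {"delta_rot": [0, 0, 0], "offset": [2.4, -3, 0], "fingers": -1},
  {"delta_rot": [0, 0, 0], "offset": [2.4, -3, 0], "fingers": -1},
  {"delta_rot": [0, 0, 0], "offset": [2.4, -3, 0], "fingers": -1},
])

```text
t: 1.3
ee_pos: [375.0, -138.8, 218.5]
orientation: [-0.0, 0.995, 0.104, -0.0]
force: [0.6, -0.9, -0.6]
gripper_width: 0.027
grasp_force: 0.0
```

```bash
cat >> h.py <<'E'
O=np.array([553.8,49.7]); TH=np.radians(12.0)
ex=np.array([np.cos(TH),np.sin(TH)]); ey=np.array([-ex[1],ex[0]])
def own(P): P=np.asarray(P)[...,:2]-O; return np.stack([P@ex,P@ey],-1)
def st():
    o=robot.get_obs(); w,x,y,z=o['orientation']; print('t',round(o['t'],2),'own',own(o['ee_pos']).round(1),'z',round(o['ee_pos'][2],1),'yaw',np.degrees(2*np.arctan2(y,x)).round(2),'w,z',round(w,4),round(z,4),'F own',(own(np.array(o['force'][:2])+O)).round(2),round(o['force'][2],2),'g',round(o['gripper_width'],3),'q6',round(o['qpos'][5],2))
E
python3 -c "
from h import *
st()"
```

```text
t 1.3 own [-214.1 -147.2] z 218.5 yaw 11.95 w,z -0.0001 -0.0001 F own [ 0.4  -1.05] -0.55 g 0.027 q6 0.73
```

servo_tool([
  {"delta_rot": [0, 0, 0], "offset": [2.4, -3, 0], "fingers": -1},
  {"delta_rot": [0, 0, 0], "offset": [2.4, -3, 0], "fingers": -1},
  {"delta_rot": [0, 0, 0], "offset": [2.4, -3, 2], "fingers": -1},
  {"delta_rot": [0, 0, 0], "offset": [2.4, -3, 2], "fingers": -1},
  {"delta_rot": [0, 0, 0], "offset": [2, -2.5, 2], "fingers": -1},
  {"delta_rot": [0, 0, 0], "offset": [0, 0, 3], "fingers": -1},
  {"delta_rot": [0, 0, 0], "offset": [0, 0, 3], "fingers": -1},
  {"delta_rot": [0, 0, 0], "offset": [0, 0, 2], "fingers": -1},
  {"delta_rot": [0, 0, 0], "offset": [0, 0, 0], "fingers": -1},
  {"delta_rot": [0, 0, 0], "offset": [0, 0, 0], "fingers": -1},
])

```text
t: 2.3
ee_pos: [458.0, 25.5, 78.7]
orientation: [-0.0, 0.995, 0.104, -0.0]
force: [0.3, -0.8, 0.1]
gripper_width: 0.004
grasp_force: 0.0
```

```bash
python3 -c "
from h import *
st()
p,im,d=cam('side'); cv2.imwrite('pics/side1.png',cv2.resize(im[120:280,140:360,::-1],None,fx=3,fy=3))"
```

```text
t 2.3 own [-98.7  -3.8] z 78.7 yaw 11.96 w,z -0.0002 -0.0005 F own [ 0.11 -0.8 ] 0.07 g 0.004 q6 1.17
```

View pics/side1.png

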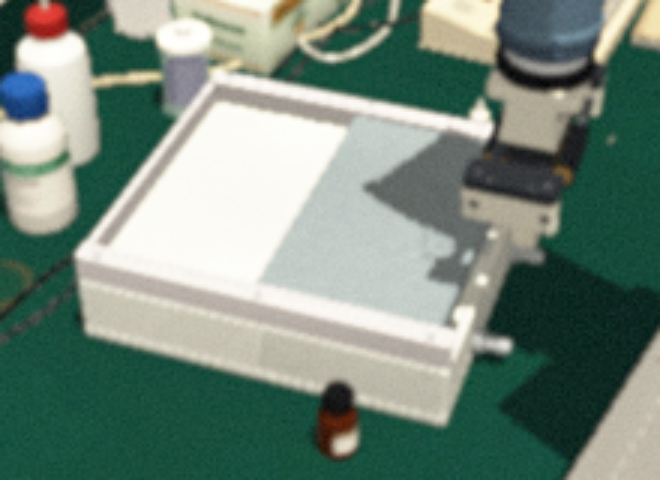

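The closed fingers stand just in front of the box, at about (480,290) in the crop, clear of the oil bottle at (340,420). I'll lower a little and push.

servo_tool([
  {"delta_rot": [0, 0, 0], "offset": [0, -0.3, 1], "fingers": -1},
  {"delta_rot": [0, 0, 0], "offset": [0, 0, 0], "fingers": -1},
  {"delta_rot": [0, 0, 0], "offset": [1, 0, 0], "fingers": -1},
  {"delta_rot": [0, 0, 0], "offset": [1, 0, 0], "fingers": -1},
  {"delta_rot": [0, 0, 0], "offset": [1, 0, 0], "fingers": -1},
  {"delta_rot": [0, 0, 0], "offset": [1, 0, 0], "fingers": -1},
  {"delta_rot": [0, 0, 0], "offset": [1, 0, 0], "fingers": -1},
])

```text
t: 3.05
ee_pos: [507.1, 38.9, 68.6]
orientation: [0.0, 0.995, 0.104, -0.0]
force: [-3.4, -0.9, 2.1]
gripper_width: 0.006
grasp_force: 1.4
```

servo_tool([
  {"delta_rot": [0, 0, 0], "offset": [1, 0, 0], "fingers": -1},
  {"delta_rot": [0, 0, 0], "offset": [1, 0, 0], "fingers": -1},
  {"delta_rot": [0, 0, 0], "offset": [1, 0, 0], "fingers": -1},
  {"delta_rot": [0, 0, 0], "offset": [1, 0, 0], "fingers": -1},
  {"delta_rot": [0, 0, 0], "offset": [1, 0, 0], "fingers": -1},
  {"delta_rot": [0, 0, 0], "offset": [1, 0, 0], "fingers": -1},
  {"delta_rot": [0, 0, 0], "offset": [1, 0, 0], "fingers": -1},
  {"delta_rot": [0, 0, 0], "offset": [1, 0, 0], "fingers": -1},
  {"delta_rot": [0, 0, 0], "offset": [1, 0, 0], "fingers": -1},
  {"delta_rot": [0, 0, 0], "offset": [1, 0, 0], "fingers": -1},
])

```text
t: 4.05
ee_pos: [605.0, 59.7, 68.6]
orientation: [-0.0, 0.995, 0.104, -0.0]
force: [-3.0, -0.7, 0.9]
gripper_width: 0.004
grasp_force: 1.4
```

```bash
python3 -c "
from h import *
st()"
```

```text
t 4.05 own [52.2 -0.8] z 68.6 yaw 11.96 w,z -0.0001 -0.0001 F own [-3.09 -0.02] 0.87 g 0.004 q6 1.28
```

servo_tool([
  {"delta_rot": [0, 0, 0], "offset": [0.5, 0, 0], "fingers": -1},
  {"delta_rot": [0, 0, 0], "offset": [0.4, 0, 0], "fingers": -1},
  {"delta_rot": [0, 0, 0], "offset": [0.3, 0, 0], "fingers": -1},
  {"delta_rot": [0, 0, 0], "offset": [0.2, 0, 0], "fingers": -1},
  {"delta_rot": [0, 0, 0], "offset": [0.2, 0, 0], "fingers": -1},
  {"delta_rot": [0, 0, 0], "offset": [0, 0, 0], "fingers": -1},
  {"delta_rot": [0, 0, 0], "offset": [0, 0, 0], "fingers": -1},
])

```text
t: 4.75
ee_pos: [616.7, 62.2, 68.6]
orientation: [0.0, 0.995, 0.104, -0.003]
force: [-11.7, -2.7, 7.6]
gripper_width: 0.003
grasp_force: 5.8
```

```bash
python3 -c "
from h import *
st()"
```

```text
t 4.75 own [64.1 -0.9] z 68.6 yaw 11.98 w,z 0.0002 -0.0033 F own [-12.01  -0.16] 7.65 g 0.003 q6 1.28
```

servo_tool([
  {"delta_rot": [0, 0, 0], "offset": [-1, 0, 0], "fingers": -1},
  {"delta_rot": [0, 0, 0], "offset": [-1, 0, -2], "fingers": -1},
  {"delta_rot": [0, 0, 0], "offset": [-1, 0, -4], "fingers": -1},
  {"delta_rot": [0, 0, 0], "offset": [-1, 0, -4], "fingers": -1},
  {"delta_rot": [0, 0, 0], "offset": [-3, 3, -2], "fingers": -1},
  {"delta_rot": [0, 0, 0], "offset": [-3, 3, 0], "fingers": -1},
  {"delta_rot": [0, 0, 0], "offset": [-3, 3, 0], "fingers": -1},
  {"delta_rot": [0, 0, 0], "offset": [-3, 3.5, 0], "fingers": -1},
  {"delta_rot": [0, 0, 0], "offset": [-3, 3.5, 0], "fingers": -1},
  {"delta_rot": [0, 0, 0], "offset": [-3, 3.5, 0], "fingers": -1},
  {"delta_rot": [0, 0, 0], "offset": [0, 3.5, 0], "fingers": -1},
  {"delta_rot": [0, 0, 0], "offset": [0, 0, 0], "fingers": -1},
])

```text
t: 5.95
ee_pos: [453.1, -212.4, 189.3]
orientation: [0.002, 0.995, 0.102, 0.002]
force: [0.6, -0.7, -0.0]
gripper_width: 0.008
grasp_force: 0.0
```

```bash
python3 - <<'E'
from h import *
st()
p,im,d=cam('top'); np.savez('top2.npz',im=im,d=d,**{k:np.array(p[k]) for k in p})
cv2.imwrite('pics/top2.png',cv2.resize(im[90:280,170:370,::-1],None,fx=3,fy=3,interpolation=cv2.INTER_CUBIC))
W=world(p,d); X,Y=np.moveaxis(own(W),-1,0); z=W[...,2]; g=im.max(-1)
m=(abs(X)<72)&(abs(Y)<133)&(z<58)&(z>30)&(g<90)
n,l,s,c=cv2.connectedComponentsWithStats(m.astype(np.uint8))
for i in range(1,n):
    if s[i,4]>30:
        k=l==i; print(i,s[i].tolist(),X[k].min().round(1),X[k].max().round(1),Y[k].min().round(1),Y[k].max().round(1),'zmed',np.median(z[k]).round(1),z[k].max().round(1))
        zz=z[k]; hi=zz>52.5; print('  top pts',hi.sum(), X[k][hi].mean().round(1) if hi.any() else 0,Y[k][hi].mean().round(1) if hi.any() else 0)
        far=k&(X<0)&(z<53); A=np.c_[X[far],Y[far]]
        if len(A)>5: print('  line',np.round(cv2.fitLine(A.astype(np.float32),cv2.DIST_L2,0,.01,.01).ravel(),3))
k=(abs(Y)<110)&(X>50)&(X<100)&(z>78)&(z<90); print('cover near edge',np.percentile(X[k],[0,1,3]))
E
```

```text
t 5.95 own [-153.  -235.5] z 189.3 yaw 11.69 w,z 0.002 0.0016 F own [ 0.41 -0.82] -0.03 g 0.008 q6 0.71
1 [287, 188, 19, 40, 268] -30.0 51.6 -81.3 -35.5 zmed 55.3 58.0
  top pts 183 25.9 -58.9
  line [  0.926  -0.379 -13.889 -43.7  ]
3 [237, 204, 10, 35, 187] -33.3 40.5 49.3 75.9 zmed 52.1 57.5
  top pts 80 12.8 63.4
  line [  0.976  -0.216 -16.069  68.431]
cover near edge [71.29495867 71.79373054 72.07247208]
```

View pics/top2.png

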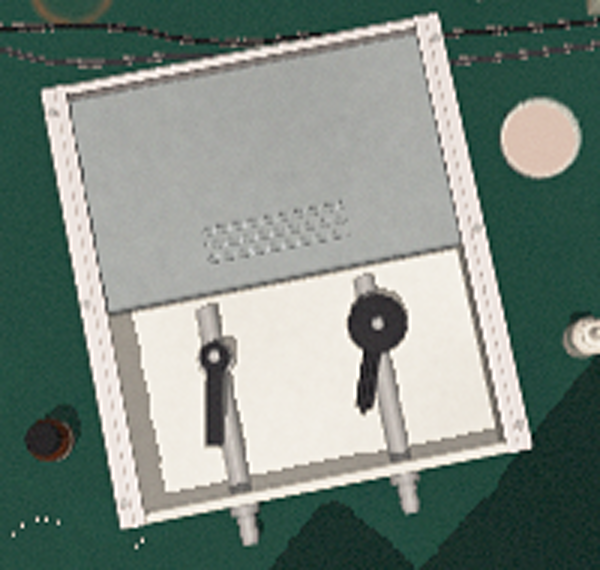

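The cover is fully back, with its near edge at own x 72. The marked stopcock (large disc, crop (377,323)) is at the right place, with its lever end at about (364,408), roughly 0.35 rad. The plain one is at the left, hub (214,355), lever end (214,443), pointing away from my sweep. I'll turn the tool 90° and approach the marked lever's right side.

servo_tool([
  {"delta_rot": [0, 0, -0.143], "offset": [0, 0, 0], "fingers": -1},
  {"delta_rot": [0, 0, -0.143], "offset": [0, 0, 0], "fingers": -1},
  {"delta_rot": [0, 0, -0.143], "offset": [0, 0, 0], "fingers": -1},
  {"delta_rot": [0, 0, -0.143], "offset": [0, 0, 0], "fingers": -1},
  {"delta_rot": [0, 0, -0.143], "offset": [0, 0, 0], "fingers": -1},
  {"delta_rot": [0, 0, -0.143], "offset": [0, 0, 0], "fingers": -1},
  {"delta_rot": [0, 0, -0.143], "offset": [0, 0, 0], "fingers": -1},
  {"delta_rot": [0, 0, -0.143], "offset": [0, 0, 0], "fingers": -1},
  {"delta_rot": [0, 0, -0.143], "offset": [0, 0, 0], "fingers": -1},
  {"delta_rot": [0, 0, -0.143], "offset": [0, 0, 0], "fingers": -1},
  {"delta_rot": [0, 0, -0.143], "offset": [0, 0, 0], "fingers": -1},
  {"delta_rot": [0, 0, 0], "offset": [0, 0, 0], "fingers": -1},
])

```text
t: 7.2
ee_pos: [452.7, -206.6, 188.7]
orientation: [0.0, 0.628, 0.778, 0.0]
force: [-0.7, 0.9, 0.3]
gripper_width: 0.009
grasp_force: 0.0
```

servo_tool([
  {"delta_rot": [0, 0, 0], "offset": [3, 2, 0], "fingers": -1},
  {"delta_rot": [0, 0, 0], "offset": [3, 2, 0], "fingers": -1},
  {"delta_rot": [0, 0, 0], "offset": [3, 2, 0], "fingers": -1},
  {"delta_rot": [0, 0, 0], "offset": [3, 2, 1], "fingers": -1},
  {"delta_rot": [0, 0, 0], "offset": [3, 2, 2], "fingers": -1},
  {"delta_rot": [0, 0, 0], "offset": [1.5, 1.5, 2], "fingers": -1},
  {"delta_rot": [0, 0, 0], "offset": [0, 0, 2], "fingers": -1},
  {"delta_rot": [0, 0, 0], "offset": [0, 0, 0], "fingers": -1},
  {"delta_rot": [0, 0, 0], "offset": [0, 0, 0], "fingers": -1},
  {"delta_rot": [0, 0, 0], "offset": [0, 0, 0], "fingers": -1},
])

```text
t: 8.2
ee_pos: [530.9, -22.7, 119.8]
orientation: [0.001, 0.629, 0.777, 0.0]
force: [0.4, -0.1, 0.0]
gripper_width: 0.007
grasp_force: 0.0
```

```bash
python3 - <<'E'
from h import *
st()
q=np.load('top2.npz'); p={k:q[k] for k in('R','t')}; p.update({k:float(q[k]) for k in('fovy','cx','cy')})
W=world(p,q['d']); X,Y=np.moveaxis(own(W),-1,0); z=W[...,2]
k=(X>-55)&(X<-15)&(abs(Y+65)<8); print('pipe z pct',np.percentile(z[k],[5,50,95]))
m=(z>50)&(z<60)&(q['im'].max(-1)<90)&(X>15)&(X<60)&(Y<-20)&(Y>-100); print('disc',cv2.minEnclosingCircle(np.c_[X[m],Y[m]].astype(np.float32)))
E
```

```text
t 8.2 own [-37.4 -66.1] z 119.8 yaw 102.0 w,z 0.0009 0.0004 F own [ 0.38 -0.22] 0.05 g 0.007 q6 -0.46
pipe z pct [ 9.41043197 26.23191279 30.06697836]
disc ((30.87019920349121, -60.12985610961914), 21.21394157409668)
```

servo_tool([
  {"delta_rot": [0, 0, 0], "offset": [-0.3, 0, 2.5], "fingers": -1},
  {"delta_rot": [0, 0, 0], "offset": [0, 0, 2.5], "fingers": -1},
  {"delta_rot": [0, 0, 0], "offset": [0, 0, 1.5], "fingers": -1},
  {"delta_rot": [0, 0, 0], "offset": [0, 0, 1], "fingers": -1},
  {"delta_rot": [0, 0, 0], "offset": [0, 0, 0.3], "fingers": -1},
  {"delta_rot": [0, 0, 0], "offset": [0, 0, 0], "fingers": -1},
  {"delta_rot": [0, 0, 0], "offset": [0, 0, 0], "fingers": -1},
])

```text
t: 8.9
ee_pos: [531.7, -25.6, 41.7]
orientation: [0.001, 0.629, 0.778, 0.0]
force: [-0.2, 0.2, 0.4]
gripper_width: 0.004
grasp_force: 0.0
```

```bash
python3 -c "
from h import *
st()"
```

```text
t 8.9 own [-37.3 -69.1] z 41.7 yaw 102.07 w,z 0.0008 0.0004 F own [-0.12  0.19] 0.44 g 0.004 q6 -0.47
```

servo_tool([
  {"delta_rot": [0, 0, 0], "offset": [0.6, 0.15, 0], "fingers": -1},
  {"delta_rot": [0, 0, 0], "offset": [0.65, 0.15, 0], "fingers": -1},
  {"delta_rot": [0, 0, 0], "offset": [0.8, 0.25, 0], "fingers": -1},
  {"delta_rot": [0, 0, 0], "offset": [0.8, 0.35, 0], "fingers": -1},
  {"delta_rot": [0, 0, 0], "offset": [0.7, 0.5, 0], "fingers": -1},
  {"delta_rot": [0, 0, 0], "offset": [0.65, 0.6, 0], "fingers": -1},
  {"delta_rot": [0, 0, 0], "offset": [0, 0, 0], "fingers": -1},
])

```text
t: 9.6
ee_pos: [542.2, 21.2, 40.6]
orientation: [-0.0, 0.628, 0.778, 0.0]
force: [0.6, 0.2, -0.2]
gripper_width: 0.006
grasp_force: 0.0
```

```bash
python3 -c "
from h import *
st()
p,im,d=cam('side'); cv2.imwrite('pics/side3.png',cv2.resize(im[120:280,140:360,::-1],None,fx=3,fy=3))"
```

```text
t 9.6 own [-17.3 -25.4] z 40.6 yaw 102.16 w,z -0.0001 0.0002 F own [0.59 0.03] -0.23 g 0.006 q6 -0.38
```

View pics/side3.png

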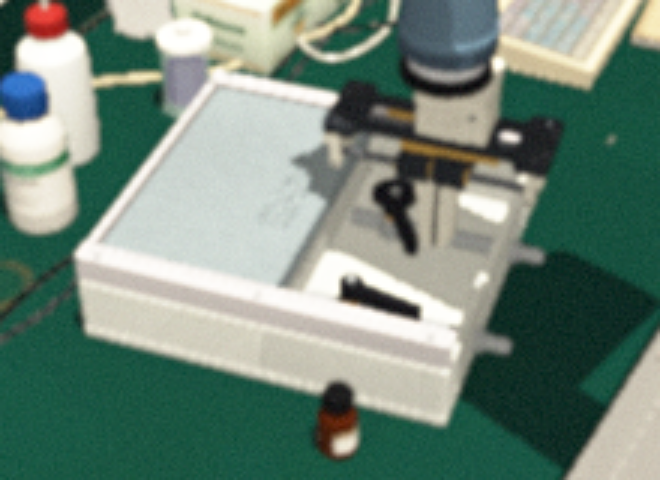

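The marked lever, hub (393,190) to tip (412,245), has swung about 1 rad with the fingertip on its right side. The plain lever, (350,290) to (415,310), is untouched. Continuing.

servo_tool([
  {"delta_rot": [0, 0, 0], "offset": [0.4, 0.6, 0], "fingers": -1},
  {"delta_rot": [0, 0, 0], "offset": [0.35, 0.7, 0], "fingers": -1},
  {"delta_rot": [0, 0, 0], "offset": [0.2, 0.6, 0], "fingers": -1},
  {"delta_rot": [0, 0, 0], "offset": [0.1, 0.5, 0], "fingers": -1},
  {"delta_rot": [0, 0, 0], "offset": [0, 0.2, 0], "fingers": -1},
  {"delta_rot": [0, 0, 0], "offset": [0, 0.1, 0], "fingers": -1},
  {"delta_rot": [0, 0, 0], "offset": [0, 0, 0], "fingers": -1},
])

```text
t: 10.35
ee_pos: [566.2, 35.8, 40.6]
orientation: [0.0, 0.629, 0.778, 0.0]
force: [-1.3, 0.4, -0.0]
gripper_width: 0.005
grasp_force: 0.3
```

```bash
python3 -c "
from h import *
st()"
```

```text
t 10.35 own [  9.2 -16.2] z 40.6 yaw 102.09 w,z 0.0002 0.0001 F own [-1.19  0.7 ] -0.02 g 0.005 q6 -0.34
```

servo_tool([
  {"delta_rot": [0, 0, 0], "offset": [0, 0.2, 0], "fingers": -1},
  {"delta_rot": [0, 0, 0], "offset": [0, 0.2, 0], "fingers": -1},
  {"delta_rot": [0, 0, 0], "offset": [0, 0.1, 0], "fingers": -1},
  {"delta_rot": [0, 0, 0], "offset": [0, 0, 0], "fingers": -1},
  {"delta_rot": [0, 0, 0], "offset": [0, 0, 0], "fingers": -1},
])

```text
t: 10.85
ee_pos: [567.9, 36.4, 40.4]
orientation: [-0.002, 0.629, 0.778, -0.002]
force: [-8.6, -1.7, 4.4]
gripper_width: 0.002
grasp_force: 4.9
```

```bash
python3 -c "
from h import *
st()"
```

```text
t 10.85 own [ 11.1 -15.9] z 40.4 yaw 102.1 w,z -0.002 -0.002 F own [-8.8   0.14] 4.4 g 0.002 q6 -0.34
```

The force has risen to 8.8 N, so the lever is at its stop. Next I back off, lift, retreat and check.

servo_tool([
  {"delta_rot": [0, 0, 0], "offset": [0, -1, 0], "fingers": -1},
  {"delta_rot": [0, 0, 0], "offset": [0, -0.5, 0], "fingers": -1},
  {"delta_rot": [0, 0, 0], "offset": [0, 0, -2], "fingers": -1},
  {"delta_rot": [0, 0, 0], "offset": [0, 0, -4], "fingers": -1},
  {"delta_rot": [0, 0, 0], "offset": [0, 0, -4], "fingers": -1},
  {"delta_rot": [0, 0, 0], "offset": [-3, -2, -3], "fingers": -1},
  {"delta_rot": [0, 0, 0], "offset": [-3, -2, 0], "fingers": -1},
  {"delta_rot": [0, 0, 0], "offset": [-4, -3, 0], "fingers": -1},
  {"delta_rot": [0, 0, 0], "offset": [-4, -3, 0], "fingers": -1},
  {"delta_rot": [0, 0, 0], "offset": [-4, -3, 0], "fingers": -1},
  {"delta_rot": [0, 0, 0], "offset": [-4, -3, 0], "fingers": -1},
  {"delta_rot": [0, 0, 0], "offset": [0, 0, 0], "fingers": -1},
])

```text
t: 12.05
ee_pos: [444.0, -220.7, 171.2]
orientation: [0.002, 0.631, 0.775, -0.001]
force: [-0.3, 0.2, -0.7]
gripper_width: 0.004
grasp_force: 0.0
```

```bash
python3 - <<'E'
from h import *
st()
p,im,d=cam('top')
cv2.imwrite('pics/top4.png',cv2.resize(im[90:280,170:370,::-1],None,fx=3,fy=3,interpolation=cv2.INTER_CUBIC))
W=world(p,d); X,Y=np.moveaxis(own(W),-1,0); z=W[...,2]
m=(abs(X)<69)&(Y>-36)&(Y<20)&(z<58)&(z>35)&(im.max(-1)<90)
print(m.sum(),np.polyfit(Y[m],X[m],1),Y[m].max())
k=(abs(Y)<110)&(X>40)&(X<100)&(z>78)&(z<90); print('cover',np.percentile(X[k],[0,1,3]))
E
```

```text
t 12.05 own [-163.6 -241.7] z 171.2 yaw 101.7 w,z 0.0016 -0.001 F own [-0.22  0.25] -0.73 g 0.004 q6 -0.89
87 [-2.23475510e-02  3.00724315e+01] 4.775560568008026
cover [71.31231197 71.72793825 72.26906018]
```

View pics/top4.png

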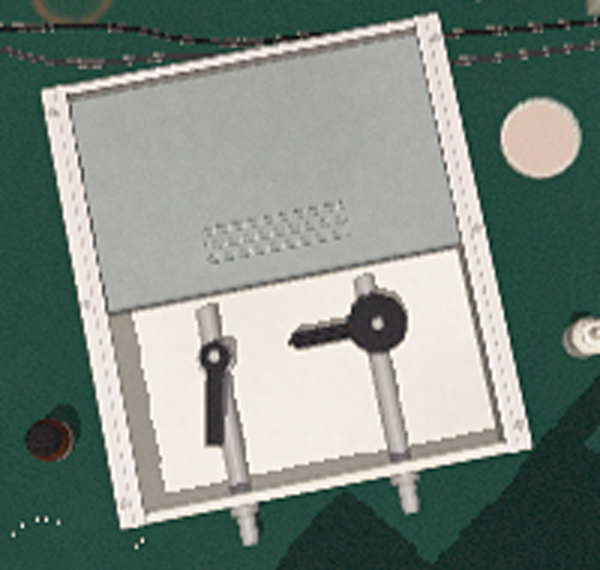

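The marked lever, hub (377,323) to tip (290,340), lies along the box's +y, within about 0.02 rad of shut. The cover is back, and the plain lever (214,443) and the loose things haven't moved.

```bash
python3 -c "
from plant import robot
print(robot.hand_in())"
```

```text
the job is handed in; nothing more can be done
None
```

The job is handed in at about 12 s of the 54 s: the cover is at its stop, the marked (right-hand) stopcock is shut, and the last picture shows the plain lever and the loose things where they began; no verdict was returned.

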